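Hold the notched filter plate label up over the light pad

ROBOT

A 6-joint arm with a two-finger parallel gripper is mounted at the origin on the work surface; the furniture and walls round the work are solid. World frame = base frame: x ahead of the robot, y to its left, z up, the work surface at z = 0. Lengths are in mm, angles in rad, forces in N, time in s.
With the tool pointing down it reaches from about 350 to 975 mm from the base axis. Payload 7.1 kg.
Tool frame: the origin (TCP) lies on the front face of the gripper's body, between the roots of the fingers; the fingertips stand 80 mm ahead of it and the grasp point (between the pads) lies 61 mm ahead of it (env.tips_ahead is the distance from the TCP to the fingertips, in mm); z points along the fingers, y is the direction in which the jaws open and shut (so a half turn about z gives the same grasp; the last joint's range is limited). The gripper opens to 88 mm and grips with 3 to 60 N. Pads are 20 mm wide; open, the fingers measure 115 mm over their backs; the gripper's body (75 mm by 178 mm) begins 61 mm behind the grasp point.
Start: joints at [-1.126, 0.423, 1.63, -0, 1.089, -0.019], TCP at [279.608, -558.95, 302.675] pointing down, gripper open.
Joint ranges: [-3, 3], [-0.9, 2.11], [0.09, 2.58], [-1.31, 4.45], [0.11, 2.69], [-2.54, 2.54]. Speed limits (rad/s): [2.39, 2.39, 3.01, 3.14, 3.14, 3.14].

INTERFACE

Orientations are given as a unit quaternion [x, y, z, w].
In Python, from station import env, set_gripper, viewer, workorder gives the robot as it stands. Calls block until the motion is done:
- env.reach(position, orientation): joint-space move of the TCP to a pose.
- env.move_l(position, rot=None, rate=150, f_stop=None): straight line of the TCP; rot=None keeps the orientation; rate is the mean speed in mm/s. With f_stop (N) it stops when the force on the tool has changed by that much, and returns True; else False.
- env.move_joints(angles): joint-space move.
- set_gripper(opening): finger opening in mm; the grip force is fixed at half the most; returns when the fingers have stopped.
- env.hold(seconds).
- env.ik(position, orientation): joint angles nearest the present ones, or None.
- env.read_state(): the state.
- viewer.camera(name): name is "side" or "top"; returns the picture (420x560x3 uint8, blue, green, red); there is no depth.
- viewer.camera_params(name): a dict with "fx", "fy", "cx", "cy" (pixels), "pose" (4x4, takes a point from camera to world coordinates). Camera axes: x right, y up, looking along -z (the intrinsics and any distortion apply to the point x, -y, -z); pixel columns grow to the right and rows downward; lengths in mm; the calibration is good to about 2 mm. A picture is of the moment at which its call begins. camera_params takes no time and is no camera call.
A pose or a line that the arm cannot do raises env.IKError and nothing moves.
- workorder.sign_off(): hands the job in, once; it reports no verdict.
The state is a dict: "time_s": time; "qpos": joint angles; "dq": joint speeds; "tau": joint torques, N m; "tool_pos": TCP position; "orientation": TCP orientation; "force": force on the tool from outside, world axes, zero at the start; "wrist_torque": the same for the moment, N m; "width": finger opening in mm.
Only numpy, scipy, OpenCV 4.12 (cv2) and the standard library are available. Lean on these libraries where they do the work, as an engineer would, in place of code of your own. Each camera call takes 0.05 s, during which the arm holds its last target. There are 200 camera calls.

TASK

Two glass filter plates stand in the drying rack; take the one whose frosted end has a notched corner, gripping it only by its clear part, never the frosted end. Hold it over the light pad with the label on its frosted end above the middle of the pad, roughly 12 cm above the bench, tipped so that the label face looks upward at 45 degrees or flatter, and finish with it still held there, at rest. Leave the other plate, the bottle, the case and the brush where they are.

Things in the scene. Friction and masses are not known exactly. Their poses are not given: they have to be found in the camera images.
- plate_notched_center (a point): the notched filter plate: clear pale green glass, 110 x 55 x 8 mm, 80 g, standing in a rack slot on one long edge with the notch in a top corner; this point is its very centre (27.5 mm above its lower edge). Its y axis runs along the length toward the frosted end, its x axis is square to the label face (the side x points to carries the label), its z axis points from the lower long edge to the upper one (up at the start)
- label (a point): centre of the yellow label (25 x 30 mm, plain black bars) on the frosted white end (the last 34 mm of the length) of the notched plate; it lies on the label face, 4 mm toward x, 38 mm toward y and 6.5 mm below the plate's centre. Axes as the plate's: x points out of the label face
- notch (a point): middle of the 14 x 14 mm square notch cut from the top corner of the frosted end of that plate, 48 mm along y and 20.5 mm along z from its centre. With the notch at the top and on your right you look at the label face; with it on your left the label is on the far face
- clear_grip (a point): a point to grip in the clear part of the notched plate, mid-thickness (8 mm wide there, across x), 26 mm from the plate's centre away from the frosted end, 17 mm below the upper edge; the clear part reaches 76 mm from the clear end
- plate_plain_center (a point): centre of the other plate, of the same size and look (it too has a frosted end and a label, both turned the same way) but with four whole corners, in the other slot 70 mm away; it stays where it is
- plate_notched: the notched plate itself; origin mid-way along its lower long edge, axes as plate_notched_center. It is stiff, sits loose in its slot (0.7 mm either side) and does not slip at a grip of 30 N or more
- rack: fixed two-slot drying rack, grey base 120 x 100 mm and 6 mm high; each slot runs along the rack's y, 35 mm either way along x from the middle, between two dark steel rails 16 mm high (tops 22 mm above the bench), 9.4 mm apart and 84 mm long. The plates stand on the base, 6 mm above the bench, tops at 61 mm, and lift straight up out of it. Origin under its middle. Black parts bins hang to the left of rack and pad, from 0.12 to 0.22 m above the bench
- light_pad: fixed flat light pad, 90 x 90 x 8 mm, black frame round a white lit square, lying on a brown mat 3 mm thick that covers the far part of the bench; origin under its middle
- pad_center (a point): middle of the light pad's white top, 12 mm above the bench
- bottle: white dropper bottle with red cap, 55 mm across, 122 mm tall, standing to the right of the work on the mat; stays where it is; origin under its middle
- case: small blue-grey closed case, 70 x 90 x 29 mm, to the right of the rack; stays where it is; origin under its middle
- brush: flat brush, 140 x 14 x 7 mm, lying on the mat to the right of the bottle; stays where it is; origin under its middle
There are look-alikes about, which are no part of the job. What is shaped like the plate_notched but pink or purple is not meant.

How it is judged (in metres and radians):
On the way:
1. the notched plate is lifted clear of the rack in the fingers (height (world z) of plate_notched above 0.03 m and contact force between the fingers and plate_notched above 1 N and contact force between plate_notched and rack below 0.1 N), for 0.2 s.
At the end, for the whole second after the job is handed in: Notched plate at rest in the fingers (over 1 N), not on pad or rack; label within 40 mm of the pad's middle seen from above, 70 to 180 mm above the bench, its face within 0.95 rad (54 deg) of straight up; other plate moved under 20 mm, bottle, case and brush under 30 mm (horizontal distance between label and pad_center below 0.04 m and height (world z) of label between 0.07 and 0.18 m and angle between label's own x axis and vertical below 0.95 rad and contact force between the fingers and plate_notched above 1 N and contact force between plate_notched and light_pad below 0.1 N and contact force between plate_notched and rack below 0.1 N and linear speed of plate_notched below 0.03 m/s and distance of plate_plain_center from where it was at the start of the episode below 0.02 m and distance of each of bottle, case, brush from where it was at the start of the episode below 0.03 m); the arm keeps its last pose, push and grip.
It fails at once if the fingers touch the frosted end of the notched plate (over 1 N) (contact force between the fingers and plate_notched_c1 above 1 N or contact force between the fingers and plate_notched_c2 above 1 N).
It fails at once if the other plate is moved 20 mm or more (distance of plate_plain_center from where it was at the start of the episode above 0.02 m).
It fails at once if the bottle, case or brush is moved 30 mm or more (distance of any of bottle, case, brush from where it was at the start of the episode above 0.03 m).
It also fails if it takes over 38 s, if anything falls off the work surface, if the arm or the gripper's body presses on something with over 40 N, if the wrist force passes 120 N, or if a joint passes its speed limit or range.

## Working session

There is one attempt and no reset: what is moved stays moved. The work goes in short steps, each a Python script; the robot and the scene stay as the last script left them, time stands still between calls to the robot, and variables do not carry over. Pictures are saved under pics/ and viewed, about 8 in all and at most 12, crops included, and the job is handed in when it is done.

```bash
ls; mkdir -p pics
python3 - <<'E'
from station import env, set_gripper, viewer, workorder
import cv2, numpy as np
np.set_printoptions(suppress=True,precision=4)
for n in("side","top"):
    im=viewer.camera(n); cv2.imwrite(f"pics/{n}0.png",im); print(n,viewer.camera_params(n))
s=env.read_state(); print(s)
E
```

```text
pics
side {'fx': 390.8785575512058, 'fy': 390.8785575512058, 'cx': 288.36345358463234, 'cy': 202.63481281328072, 'pose': array([[   0.9998,    0.0051,    0.0166,  550.3744],
       [   0.0138,    0.3484,   -0.9373, -850.7787],
       [  -0.0105,    0.9373,    0.3482,  359.502 ],
       [   0.    ,    0.    ,    0.    ,    1.    ]])}
top {'fx': 477.1344017323561, 'fy': 477.1344017323561, 'cx': 283.011870664023, 'cy': 215.5465849733394, 'pose': array([[ -0.0262,   0.9964,  -0.0802, 469.6307],
       [ -0.9996,  -0.0255,   0.0098, -25.0889],
       [  0.0077,   0.0805,   0.9967, 978.4433],
       [  0.    ,   0.    ,   0.    ,   1.    ]])}
{'time_s': 0.1, 'qpos': array([-1.126 ,  0.4238,  1.6306, -0.    ,  1.0886, -0.019 ]), 'dq': array([-0.0003, -0.002 , -0.0041, -0.    ,  0.0002,  0.0002]), 'tau': array([ -0.0001, -54.5611, -27.4324,   0.0645,   0.0188,  -0.0001]), 'tool_pos': array([ 279.4359, -558.6049,  301.9781]), 'orientation': array([ 0.9732,  0.2298, -0.0002, -0.0007]), 'force': array([ 0.2109, -1.0148,  0.7103]), 'wrist_torque': array([-0.0465, -0.0147, -0.05  ]), 'width': 87.91604590489979}
```

View pics/side0.png

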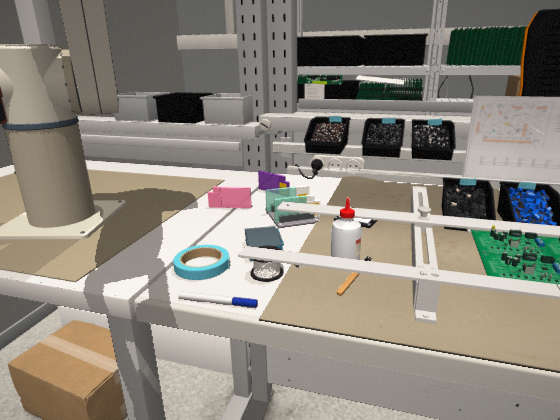

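View pics/top0.png

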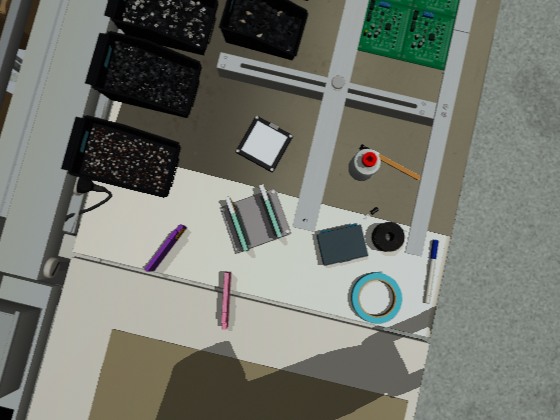

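The side view shows the rack with two plates near (290,205), the bottle at (346,235), and a metal beam frame in the foreground. The top view shows the rack at (256,220), the pad at (265,143), the bottle at (368,160) and the case at (342,244). Bins are on the left. A raised metal frame, with an arm from (305,225) to (350,0), is right of the pad. Next I'll crop both views.

Run:
```python
import cv2, numpy as np
t=cv2.imread("pics/top0.png");s=cv2.imread("pics/side0.png")
a=cv2.resize(t[105:265,205:325],None,fx=3.75,fy=3.75,interpolation=cv2.INTER_CUBIC)
cv2.imwrite("pics/c1.png",a)
b=cv2.resize(s[160:280,235:395],None,fx=5,fy=5,interpolation=cv2.INTER_CUBIC)
cv2.imwrite("pics/c2.png",b)
```

```text
(no output)
```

View pics/c1.png

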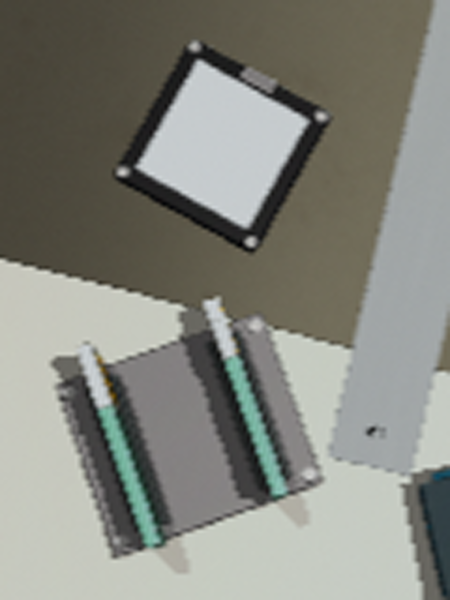

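View pics/c2.png

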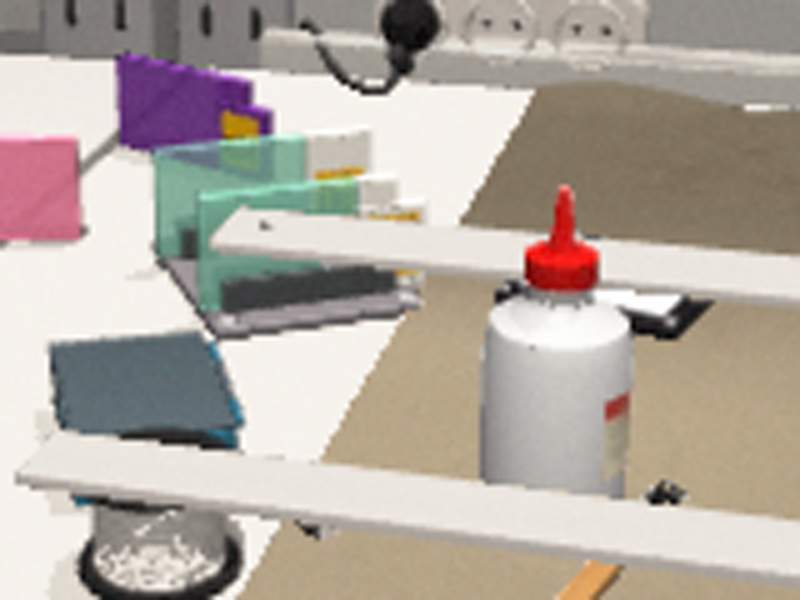

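The crops show that the nearer, right-hand plate is the notched one: the step at c2 (395,190) is top-right, so its label faces the side camera. In the top crop its green strip runs (232,355)–(282,495) and its frosted part ends at (212,300). Now I'll measure these, plus the beam height.

```bash
cat > h.py <<'E'
import cv2, numpy as np
from station import viewer
def ray(n,u,v):
    p=viewer.camera_params(n); T=np.array(p["pose"])
    d=T[:3,:3]@np.array([(u-p["cx"])/p["fx"],-(v-p["cy"])/p["fy"],-1.]); return T[:3,3],d/np.linalg.norm(d)
def onz(n,u,v,z):
    o,d=ray(n,u,v); return o+d*(z-o[2])/d[2]
def tri(a,b):
    o1,d1=ray("top",*a); o2,d2=ray("side",*b)
    t=np.linalg.lstsq(np.c_[d1,-d2],o2-o1,rcond=None)[0]
    p,q=o1+t[0]*d1,o2+t[1]*d2; return (p+q)/2,np.linalg.norm(p-q)
E
python3 - <<'E'
from h import *
np.set_printoptions(suppress=True,precision=1)
t=cv2.imread("pics/top0.png"); hsv=cv2.cvtColor(t,cv2.COLOR_BGR2HSV)
g=cv2.inRange(hsv,(70,50,60),(95,255,255)); g[:,:205]=0;g[:,325:]=0;g[:150]=0;g[265:]=0
for c in cv2.findContours(g,cv2.RETR_EXTERNAL,cv2.CHAIN_APPROX_NONE)[0]:
    if cv2.contourArea(c)<40: continue
    r=cv2.minAreaRect(c); b=cv2.boxPoints(r); print("green",r)
    for p in b: print("  ",p,onz("top",*p,61))
w=cv2.inRange(hsv,(0,0,150),(180,40,255)); w[:,:220]=0;w[:,300:]=0;w[:110]=0;w[175:]=0
c=max(cv2.findContours(w,cv2.RETR_EXTERNAL,cv2.CHAIN_APPROX_NONE)[0],key=cv2.contourArea)
r=cv2.minAreaRect(c);print("pad",r,onz("top",*r[0],12),[onz("top",*p,12) for p in cv2.boxPoints(r)])
C=lambda x,y:(205+x/3.75,105+y/3.75); S=lambda x,y:(235+x/5,160+y/5)
print("frost end R",onz("top",*C(212,300),61),"L",onz("top",*C(87,346),61))
print("plate R green near",onz("top",*C(279,494),61),"boundary",onz("top",*C(231,355),61))
print("notch top side", tri(C(222,328),S(382,180)))
print("rack corners",[onz("top",*C(*p),6) for p in((62,385),(258,318),(322,482),(115,556))])
print("beamA bolt",tri(C(375,432),S(265,225)),"endL",tri(C(332,458),S(213,247)))
print("beamB end",tri((407,249),S(20,478)))
z=tri(C(375,432),S(265,225))[0][2]
for p in [(296,224),(316,229),(338,82),(332,0),(360,0),(218,55),(220,72),(300,92)]: print("frame",p,onz("top",*p,z))
for p in [(181,150),(174,196),(64,165),(76,117),(199,70),(190,117),(110,10),(217,5),(297,58),(221,35)]: print("bin",p,onz("top",*p,220),onz("top",*p,120)[:2])
print("bottle",tri((369,158),S(565,188)))
E
```

```text
green ((239.60154724121094, 231.78770446777344), (39.27277374267578, 5.713410377502441), 70.55996704101562)
   [230.4 214.2] [548.6  67.3  61. ]
   [235.8 212.3] [552.   56.8  61. ]
   [248.8 249.4] [480.2  33.1  61. ]
   [243.4 251.3] [476.8  43.5  61. ]
green ((272.9969177246094, 218.32464599609375), (39.2172966003418, 5.103241443634033), 70.55996704101562)
   [264.1 200.7] [573.2   1.8  61. ]
   [268.9 199. ] [576.3  -7.6  61. ]
   [281.9 236. ] [504.2 -31.   61. ]
   [277.1 237.7] [501.1 -21.7  61. ]
pad ((263.8813171386719, 142.9332275390625), (33.936973571777344, 33.55565643310547), 29.357751846313477) [698.2   0.8  12. ] [array([686.2,  48.4,  12. ]), array([746.6,  13.3,  12. ]), array([710.2, -46.9,  12. ]), array([650.1, -11.5,  12. ])]
frost end R [603.9   6.   61. ] L [581.6  70.9  61. ]
plate R green near [502.8 -26.1  61. ] boundary [575.1  -3.2  61. ]
notch top side (array([589.1,   1.2,  59.1]), np.float64(0.810992575632782))
rack corners [array([567.3,  90.6,   6. ]), array([601.4, -17.1,   6. ]), array([510.7, -49.7,   6. ]), array([473.6,  63.5,   6. ])]
beamA bolt
[... 357 characters left out ...]

frame (360, 0) [ 970.1 -198.8   66.1]
frame (218, 55) [863.5  85.6  66.1]
frame (220, 72) [829.   82.2  66.1]
frame (300, 92) [785.  -73.7  66.1]
bin (181, 150) [640.7 128.9 220. ] [663.3 149.2]
bin (174, 196) [566.4 140.7 220. ] [579.2 162.6]
bin (64, 165) [620.9 316.3 220. ] [640.9 361.3]
bin (76, 117) [699.  297.8 220. ] [729.2 340.3]
bin (199, 70) [772.5  98.3 220. ] [812.5 114.6]
bin (190, 117) [694.6 113.8 220. ] [724.2 132.1]
bin (110, 10) [877.6 243.5 220. ] [931.4 278.9]
bin (217, 5) [882.3  67.3 220. ] [936.7  79.5]
bin (297, 58) [789.  -62.3 220. ] [831.1 -67.2]
bin (221, 35) [830.8  61.5 220. ] [878.5  72.9]
bottle (array([ 642.3, -192.8,  123.5]), np.float64(5.829124941527063))
```

Checks against the given sizes:

| Check | Measured | Given or expected |
|---|---|---|
| Clear strip length | 75.7 mm | 76 mm |
| Plate spacing | 69 mm | 70 mm |
| Pad square plus frame | consistent | 90 mm |
| Notched plate slot line | same line as one derived from the rack corners | – |
| Plate direction | 18° | – |
| Beam height | about 66 mm | body passes above it (from 105 mm) |

Next I'll check the IK for the whole plan.

```bash
cat > plan.py <<'E'
import numpy as np
from scipy.spatial.transform import Rotation as R
from station import env
a=np.arctan2(.309,.951)
yp=np.array([np.cos(a),np.sin(a),0]); xp=np.array([yp[1],-yp[0],0])
P0=np.c_[xp,yp,[0,0,1]]                      # plate axes at the start
near=np.array([502.7,-26.3,0]); grip=near+29*yp+[0,0,44.5]
def tool0(sg): ty=sg*xp; tz=np.array([0,0,-1.]); return np.c_[np.cross(ty,tz),ty,tz]
def plate(yaw,phi):                          # y axis at yaw, tipped by phi (label up)
    return R.from_euler('z',yaw-a).as_matrix()@P0@R.from_euler('y',-phi).as_matrix()
pad=np.array([698.2,.8,0])
def final(sg,yaw,phi,h=122):
    P=plate(yaw,phi); Rt=P@P0.T@tool0(sg)
    g=pad+[0,0,h]-P@np.array([4,64,-17.])     # grip point with the label over the pad
    return g-61*Rt[:,2],Rt
q=lambda M:R.from_matrix(M).as_quat()
E
python3 - <<'E'
from plan import *
np.set_printoptions(suppress=True,precision=2)
for sg in(1,-1):
    print(sg,[env.ik(grip+[0,0,61+d],q(tool0(sg))) for d in(140,60,0)])
    for yaw in(50,70,90,110):
        for phi in(50,58,70):
            p,M=final(sg,np.radians(yaw),np.radians(phi)); print(yaw,phi,p,env.ik(p,q(M)))
E
```

```text
1 [array([-0.06,  0.36,  1.88, -0.  ,  0.9 ,  1.2 ]), array([-0.06,  0.49,  1.92, -0.  ,  0.73,  1.2 ]), array([-0.06,  0.6 ,  1.94, -0.  ,  0.61,  1.2 ])]
50 50 [609.32  -8.17 169.07] None
50 58 [604.77  -4.35 159.94] None
50 70 [599.87  -0.23 144.92] None
70 50 [617.75 -38.02 169.07] None
70 58 [612.16 -35.99 159.94] None
70 70 [606.15 -33.8  144.92] None
90 50 [635.88 -63.2  169.07] None
90 58 [629.93 -63.2  159.94] None
90 70 [623.54 -63.2  144.92] None
110 50 [661.53 -80.66 169.07] [-0.3   0.62  1.97  1.95  0.52 -2.45]
110 58 [655.94 -82.69 159.94] None
110 70 [649.93 -84.88 144.92] None
-1 [array([-0.06,  0.36,  1.88, -0.  ,  0.9 , -1.94]), array([-0.06,  0.49,  1.92, -0.  ,  0.73, -1.94]), array([-0.06,  0.6 ,  1.94, -0.  ,  0.61, -1.94])]
50 50 [609.32  -8.17 169.07] None
50 58 [604.77  -4.35 159.94] [ 0.23  0.66  2.06  4.36  0.81 -0.46]
50 70 [599.87  -0.23 144.92] [ 0.28  0.78  2.08  4.23  1.08 -0.26]
70 50 [617.75 -38.02 169.07] [ 0.02  0.57  2.1   3.81  0.47 -0.37]
70 58 [612.16 -35.99 159.94] [ 0.04  0.64  2.15  3.67  0.7  -0.21]
70 70 [606.15 -33.8  144.92] [ 0.07  0.78  2.19  3.6   1.06 -0.08]
90 50 [635.88 -63.2  169.07] [-0.16  0.58  2.08  2.82  0.41  0.19]
90 58 [629.93 -63.2  159.94] [-0.17  0.65  2.13  2.9   0.65  0.1 ]
90 70 [623.54 -63.2  144.92] [-0.18  0.78  2.17  2.94  1.03  0.04]
110 50 [661.53 -80.66 169.07] [-0.3   0.62  1.97  1.95  0.52  0.69]
110 58 [655.94 -82.69 159.94] [-0.33  0.68  2.01  2.17  0.7   0.44]
110 70 [649.93 -84.88 144.92] [-0.37  0.79  2.04  2.32  1.    0.24]
```

All poses are reachable with sg = -1, and yaw 90° with a 55° tip comes in from the robot side, away from the bins. Approach and grip now.

Run:
```python
from plan import *
from station import set_gripper, viewer
import cv2
np.set_printoptions(suppress=True,precision=2)
M=q(tool0(-1)); t=grip+[0,0,61]
set_gripper(40)
env.reach(t+[0,0,140],M); s=env.read_state(); print(s["time_s"],s["tool_pos"],s["width"])
print("stop",env.move_l(t+[0,0,0],rate=90,f_stop=12))
s=env.read_state(); print(s["time_s"],s["tool_pos"],t,s["force"])
im=viewer.camera("side"); cv2.imwrite("pics/s1.png",cv2.resize(im[90:250,190:400],None,fx=3.7,fy=3.7,interpolation=cv2.INTER_CUBIC))
```

```text
3.125 [530.41 -17.86 245.61] 40.172519123255356
stop False
4.8333 [530.6  -17.35 105.98] [530.28 -17.34 105.5 ] [-0.65 -0.79 -0.34]
```

View pics/s1.png

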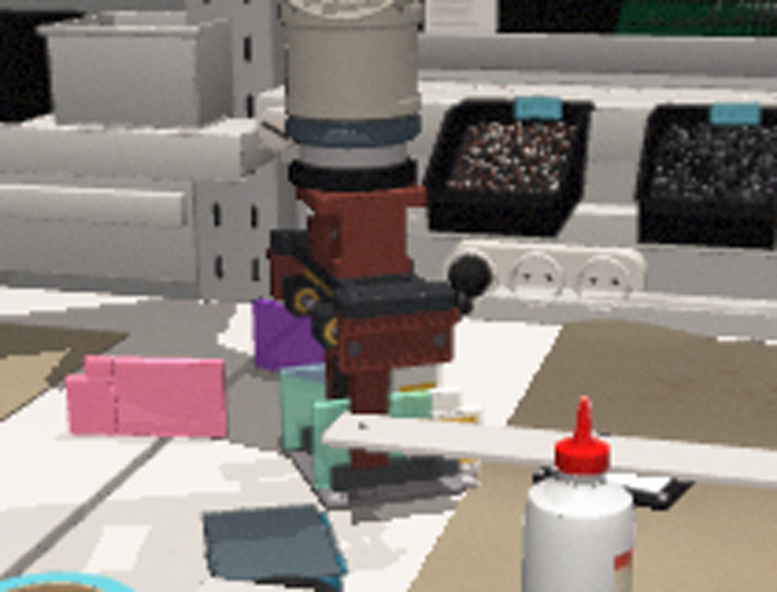

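The finger at (370,400) stands in front of the green part (315–430), well clear of the frosted end, and both plates still stand in the rack. Now close and lift.

Run:
```python
from plan import *
from station import set_gripper, viewer
import cv2
np.set_printoptions(suppress=True,precision=2)
t=grip+[0,0,61]
set_gripper(0); s=env.read_state(); print(s["time_s"],s["tool_pos"],s["width"],s["force"])
if 6.5<s["width"]<10:
    print("stop",env.move_l(t+[0,0,15],rate=50))
    s=env.read_state(); print(s["time_s"],s["width"],s["force"])
    env.move_l(t+[0,0,250],rate=140)
    s=env.read_state(); print(s["time_s"],s["tool_pos"],s["width"],s["force"],s["qpos"])
    p,Mf=final(-1,np.radians(90),np.radians(56))
    for d in(0,60,120,200): print(d,p+[0,0,d],env.ik(p+[0,0,d],q(Mf)))
    cv2.imwrite("pics/s2.png",np.hstack([viewer.camera("side")[60:260,200:400],viewer.camera("top")[90:290,180:380]]).repeat(2,0).repeat(2,1))
```

```text
5.4833 [530.28 -17.34 105.53] 7.620171195246795 [-1.01 -0.12  0.58]
stop False
5.9333 7.888043219083924 [-0.52 -0.91 -0.99]
7.7583 [529.98 -17.32 354.71] 7.737174381355424 [-0.14 -0.03 -1.61] [-0.06  0.22  1.79  0.    1.13 -1.94]
0 [631.3 -63.2 162.3] [-0.17  0.63  2.12  2.89  0.59  0.12]
60 [631.3 -63.2 222.3] [-0.17  0.49  2.12  2.82  0.46  0.19]
120 [631.3 -63.2 282.3] [-0.17  0.37  2.1   2.69  0.33  0.33]
200 [631.3 -63.2 362.3] [-0.17  0.22  2.05  2.18  0.17  0.86]
```

View pics/s2.png

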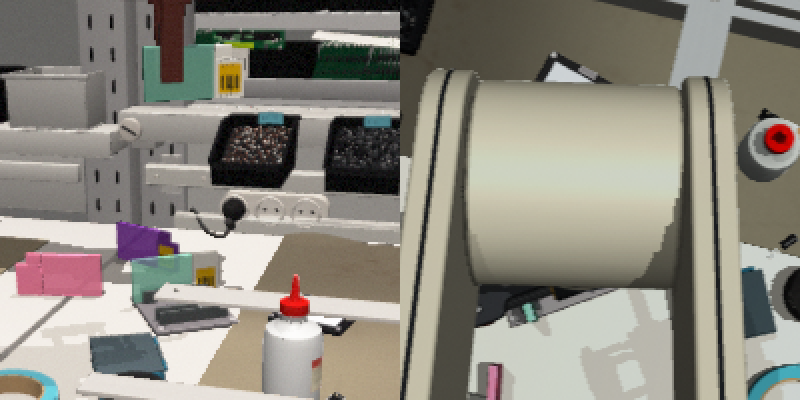

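The plate is out, held level, with the notch at top right and the label facing the camera at (230,77). The plain plate is still standing. Next I tip the wrist nearly straight (q5 ≈ 0.2), spin at height, then lower over the pad.

Run:
```python
from plan import *
from station import set_gripper, viewer
import cv2
np.set_printoptions(suppress=True,precision=2)
p,Mf=final(-1,np.radians(90),np.radians(56))
env.move_joints([-.06,.22,1.79,0,.2,-1.94]); s=env.read_state(); print(s["time_s"],s["tool_pos"])
env.move_joints([-.17,.22,2.05,2.18,.17,.86]); s=env.read_state(); print(s["time_s"],s["tool_pos"],s["width"],s["qpos"])
env.reach(p+[0,0,120],q(Mf)); s=env.read_state(); print(s["time_s"],s["tool_pos"],s["qpos"])
print(env.move_l(p,rate=80,f_stop=15)); env.hold(.3)
s=env.read_state(); print(s["time_s"],s["tool_pos"],p,s["orientation"],q(Mf),s["width"],s["force"],s["dq"])
a,b=viewer.camera("side"),viewer.camera("top"); cv2.imwrite("pics/s3s.png",a); cv2.imwrite("pics/s3t.png",b)
cv2.imwrite("pics/s3.png",np.hstack([a[60:260,220:420],b[80:280,170:370]]).repeat(2,0).repeat(2,1))
```

```text
8.875 [712.12 -30.85 447.71]
11.25 [630.07 -63.7  362.03] 8.030913059454596 [-0.17  0.22  2.05  2.18  0.17  0.86]
11.8167 [631.66 -63.08 282.43] [-0.17  0.37  2.1   2.69  0.33  0.34]
False
13.7667 [631.36 -63.2  162.56] [631.3 -63.2 162.3] [ 0.62 -0.62  0.33 -0.33] [-0.62  0.62 -0.33  0.33] 7.476977285638784 [ 0.13 -0.55 -1.94] [-0.  0. -0. -0.  0.  0.]
```

View pics/s3.png

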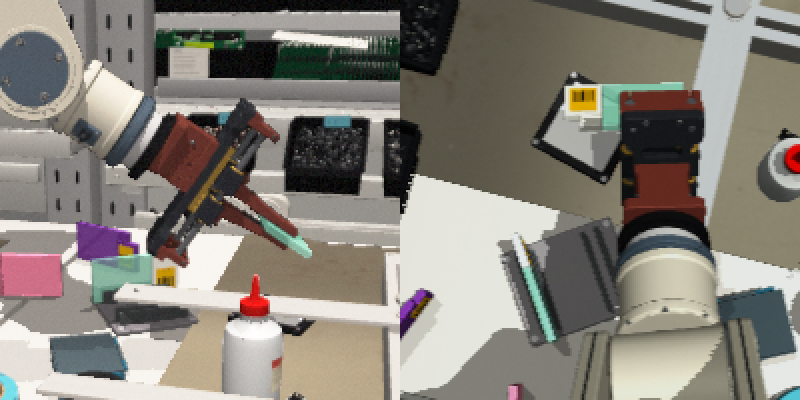

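The label faces up in the top view at (583,98), and the side view shows the plate tipped about 35° from level, held by its clear part with nothing touching. I'll check the label position and the plain plate numerically.

Run:
```python
from h import *
from plan import pad
np.set_printoptions(suppress=True,precision=1)
b=cv2.imread("pics/s3t.png"); t0=cv2.imread("pics/top0.png")
def cen(im,lo,hi,box):
    h=cv2.inRange(cv2.cvtColor(im,cv2.COLOR_BGR2HSV),lo,hi); x0,y0,x1,y1=box; m=np.zeros_like(h); m[y0:y1,x0:x1]=h[y0:y1,x0:x1]
    c=max(cv2.findContours(m,cv2.RETR_EXTERNAL,cv2.CHAIN_APPROX_NONE)[0],key=cv2.contourArea); return np.array(cv2.minAreaRect(c)[0]),cv2.minAreaRect(c)[1]
u,sz=cen(b,(15,120,120),(35,255,255),(245,115,285,145)); P=onz("top",*u,122); print("label",u,sz,P,P[:2]-pad[:2])
for im in(t0,b): print("plain",cen(im,(70,50,60),(95,255,255),(222,195,255,262)))
for im in(t0,b): print("cap",cen(im,(0,150,120),(8,255,255),(350,145,385,175)))
```

```text
label [261.  129.5] (11.0, 12.0) [697.2   2.6 122. ] [-1.   1.8]
plain (array([239.6, 231.8]), (39.27277374267578, 5.713410377502441))
plain (array([239.7, 231.9]), (39.61236572265625, 6.262584686279297))
cap (array([369.5, 158.5]), (13.0, 13.0))
cap (array([369.5, 158.5]), (13.0, 13.0))
```

Run:
```python
from station import env, workorder
print(workorder.sign_off()); s=env.read_state(); print(s["time_s"],s["width"],s["force"])
```

```text
the job is handed in; nothing more can be done
None
the job is handed in; nothing more can be done
```

The notched plate is held over the light pad with its label facing up, and the job is handed in. I gripped it by its clear part, lifted it straight out of the rack, turned it at height, and lowered it over the pad from the robot side.

**Last checks before hand-in:**
- **Label position:** the top camera puts it about 2 mm from the pad's middle. The height is 122 mm and the face about 34° from straight up; both of these come from the arm's pose, not a separate measurement.
- **Grip and rest:** the finger opening was 7.5 mm on the 8 mm glass, all joint speeds were zero, and the clock read 13.8 s. No downward move hit its force stop.
- **Other things:** the plain plate and the bottle's cap are within about 0.1 px of where they started. I did not measure the case and the brush, but the path stayed well away from both.

No check failed. Two early measurements agreed less well: the frosted end's tip came out about 4 mm short of the plate's nominal length, and the height of the metal beam by the rack was only roughly known (48–66 mm). Neither affected the motion.

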